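# Put four mixed-up tools back on their outline mats

## Task

The large wrench, the small wrench, the cold chisel and the tape measure each lie on another tool's mat. Put every one on the mat painted with its own outline, centred on the outline and in line with it (either way round will do), the wrenches and chisel flat on the mat and the tape measure standing upright; the plain mat is free for parking a tool on the way.

Things in the scene. Friction and masses are not known exactly. Their poses are not given: they have to be found in the camera images.
- large_wrench_mid (a point): Large steel combination wrench, 201 mm long along its x axis, lying flat, 7 mm thick: open jaw (34 mm wide) at -x, ring (26 mm wide) at +x, straight shaft 10 mm wide between. The point is the middle of the shaft, half-way up, at its balance point within 10 mm. Its z axis points up.
- small_wrench_mid (a point): Small steel combination wrench of the same form, 159 mm long along its x axis, 6 mm thick: open jaw 28 mm wide at -x, ring 20 mm wide at +x, shaft 8 mm wide. The point is the middle of the shaft, half-way up, at its balance point within 10 mm. Its z axis points up.
- cold_chisel_mid (a point): Dark steel cold chisel, 166 mm long along its y axis, lying flat: shank 16 mm wide and 15 mm high to the touch, blade at -y. The point is the middle of its length, half-way up the shank; it balances about 15 mm from there towards +y. Its z axis points up.
- tape_measure_mid (a point): Yellow tape measure standing upright on its edge: 35 mm thick along its x axis, 80 mm long along its y axis, 69 mm high. The point is its centre, half-way up; grasp it across its thickness. Its z axis points up.
- large_wrench_mat: Fixed grey mat, 235 x 100 mm, 4 mm thick, flat on the bench (top at z = 0.004). Origin: its centre on the underside, right under the centre of the outline; its x axis runs along the mat and the outline, y across. Painted on it: the black outline of the large wrench, 203 mm long.
- small_wrench_mat: Fixed grey mat, 235 x 100 mm, 4 mm thick, flat on the bench (top at z = 0.004). Origin: its centre on the underside, right under the centre of the outline; its x axis runs along the mat and the outline, y across. Painted on it: the black outline of the small wrench, 161 mm long.
- chisel_mat: Fixed grey mat, 235 x 100 mm, 4 mm thick, flat on the bench (top at z = 0.004). Origin: its centre on the underside, right under the centre of the outline; its x axis runs along the mat and the outline, y across. Painted on it: the black outline of the chisel, a bar about 167 mm long and 19 mm wide, a little narrower at one end.
- tape_measure_mat: Fixed grey mat, 235 x 100 mm, 4 mm thick, flat on the bench (top at z = 0.004). Origin: its centre on the underside, right under the centre of the outline; its x axis runs along the mat and the outline, y across. Painted on it: the black outline of the standing tape measure seen from above, a rectangle 82 x 38 mm.
- plain_mat: Fixed grey mat, 235 x 100 mm, 4 mm thick, flat on the bench (top at z = 0.004). Origin: its centre on the underside; its x axis runs along the mat, y across. No outline: nothing belongs here; it is empty at the start and serves for parking a tool.
There are look-alikes about, which are no part of the job. What is meant by the part that bears tape_measure_mid is not green, and is the smaller of those in its own colour.

How it is judged (in metres and radians):
At the end, for the whole second after the job is handed in: Each of the four tools lies at rest on the mat with its own outline: middle within 15 mm of the outline's centre, long axis within 0.2 rad of the mat's (either way round), no more than 5 mm above lying flat there; the tape measure upright within 0.15 rad (horizontal distance between large_wrench_mid and large_wrench_mat below 0.015 m and angle between the x axis of large_wrench_mid and the x axis of large_wrench_mat, either way round below 0.2 rad and height (world z) of large_wrench_mid below 0.0125 m and linear speed of each of large_wrench, small_wrench, cold_chisel, tape_measure below 0.02 m/s and horizontal distance between small_wrench_mid and small_wrench_mat below 0.015 m and angle between the x axis of small_wrench_mid and the x axis of small_wrench_mat, either way round below 0.2 rad and height (world z) of small_wrench_mid below 0.012 m and horizontal distance between cold_chisel_mid and chisel_mat below 0.015 m and angle between the y axis of cold_chisel_mid and the x axis of chisel_mat, either way round below 0.2 rad and height (world z) of cold_chisel_mid below 0.0165 m and horizontal distance between tape_measure_mid and tape_measure_mat below 0.015 m and angle between the y axis of tape_measure_mid and the x axis of tape_measure_mat, either way round below 0.2 rad and height (world z) of tape_measure_mid below 0.0435 m and angle between tape_measure_mid's own z axis and vertical below 0.15 rad); the robot touches nothing.
It also fails if it takes over 128 s, if anything falls off the work surface, if the arm or the gripper's body presses on something with over 40 N, if the wrist force passes 120 N, or if a joint passes its speed limit or range.

## Robot

A 6-joint arm with a two-finger parallel gripper is mounted at the origin on a cart in front of the work surface, level with it; the furniture and walls round the work are solid. World frame = base frame: x ahead of the robot, y to its left, z up, the work surface at z = 0. Lengths are in mm, angles in degrees, forces in N, time in s.
With the tool pointing down it reaches from about 300 to 850 mm from the base axis. Payload 4.2 kg.
Tool frame: the origin (TCP) lies on the centre line of the jaws, within the pads' length; the fingertips stand 14 mm ahead of it and the grasp point (between the pads) lies 5 mm behind it; z points along the fingers, y is the direction in which the jaws open and shut (so a half turn about z gives the same grasp; the last joint's range is limited). The gripper opens to 91 mm and grips with 3 to 60 N. Pads are 32 mm wide; open, the fingers measure 118 mm over their backs; the gripper's body (76 mm by 178 mm) begins 60 mm behind the grasp point.
Start: joints at [69.614, 18.312, 89.639, -0, 72.044, -1.146], TCP at [189.479, 542.899, 227.976] pointing down, gripper open.
Joint ranges: [-177.97, 177.97], [-48.28, 115.42], [12.27, 149.76], [-77.06, 257.06], [2.81, 150.46], [-146.56, 146.56]. Speed limits (degrees/s): [147.25, 147.25, 180, 180, 180, 180].

## Interface

Orientations are given as [roll, pitch, yaw] about the fixed x, y, z axes, in that order (R = Rz(yaw) Ry(pitch) Rx(roll)).
In Python, from workcell import env gives the robot as it stands.
- The arm moves only by the tool play_rows, never from a script. Its argument "increments" is a list of rows, each a list of 5 numbers: the shift along the world's x, y, z in mm, then the turn about the world's z in degrees, then the closure, from 0 (fully open) to 1 (shut). In form: [[x, y, z, yaw, fingers], ...]. A call has 1 to 20 rows; each row shifts and turns the commanded pose from where the row before left it; what a row does not reach is not made up. A row lasts 1/8 s, in which the tool goes at most 62.5 mm and 10.7 degrees, less where a joint would pass 70% of its speed; a pose out of reach is approached as far as the arm can. A call is refused whole if a number of a shift passes 62.5 or a number of a turn 10.7, either way. A call with a gripper value outside its range is refused whole. The fingers move at their own pace and stop on an object; "newtons" is the grip in N (left out, the last holds). Time passes only in rows, so rows that do not move let the fingers close. It gives the time, the measured TCP pose, the force and the opening at its end, in the units of the state.
- env.state(): the state, without advancing time (a new reading comes with each control period).
- env.grab_frame(name): name is "side" or "top" or "wrist"; returns the picture (420x560x3 uint8, red, green, blue); there is no depth.
- env.calibration(name): a dict with "fx", "fy", "cx", "cy" (pixels), "dist_coeffs" ([k1, k2, p1, p2, k3] as OpenCV has them; the pictures are not rectified), "R" (3x3) and "t" (3): a world point X has camera coordinates R X + t; the wrist camera has in their place "hand_eye" (4x4, takes a point from camera to tool coordinates, whose origin is the TCP and whose axes are the flange's). Camera axes: x right, y down, z forward; pixel columns grow to the right and rows downward; lengths in mm; the calibration is good to about 2 mm. A picture is of the moment at which its call begins: read the wrist's pose just before it. calibration takes no time and is no camera call.
- env.job_done(): hands the job in, once; it reports no verdict.
The state is a dict: "time_s": time; "qpos": joint angles; "qvel": joint speeds; "effort": joint torques, N m; "ee_pos": TCP position; "ee_rot": TCP orientation; "force": force on the tool from outside, world axes, zero at the start; "torque": the same for the moment, N m; "gripper_width": finger opening in mm.
Only numpy, scipy, OpenCV 4.12 (cv2) and the standard library are available. Lean on these libraries where they do the work, as an engineer would, in place of code of your own. Each camera call takes 0.05 s, during which the arm holds its last target.

## Working session

There is one attempt and no reset: what is moved stays moved. The work goes in short steps, Python scripts to look and compute and a tool call to move; the robot and the scene stay as the last step left them, time stands still between calls to the robot, and variables do not carry over. Pictures are saved under pics/ and viewed, and the job is handed in when it is done.

Besides the shell and the picture viewer there is one more tool, called after ">>>" as a command line: name --pt "numbers of a row" for each row, then --argument value for the rest. play_rows: Moves the arm, as the interface text tells. Its arguments: {"type":"object","properties":{"increments":{"type":"array"},"newtons":{"type":"number"}},"required":["increments"]}

```bash
mkdir -p pics; ls
python3 - <<'E'
from workcell import env
import cv2
print(env.state())
for n in("top","side","wrist"):
    c=env.calibration(n);print(n,c)
    cv2.imwrite(f"pics/{n}0.png",env.grab_frame(n)[:,:,::-1])
E
```

```text
pics
{'time_s': 0.0, 'qpos': array([ 6.96138691e+01,  1.83494560e+01,  8.97069059e+01,  3.01411115e-04,
        7.20426809e+01, -1.14649443e+00]), 'qvel': array([-0.02010635, -0.00044888,  0.06970969, -0.09352066,  0.13979791,
       -0.05278327]), 'effort': array([ 6.81550173e-04, -4.12464559e+01, -2.31967753e+01,  7.28914747e-02,
        4.57894115e-02, -1.61756066e-04]), 'ee_pos': array([189.30908631, 542.43204078, 227.13877095]), 'ee_rot': array([-1.79900983e+02, -2.26823321e-03,  1.60760268e+02]), 'force': array([-0.2775969 ,  0.06685583,  0.42199377]), 'torque': array([-0.02107405, -0.0042954 , -0.02830607]), 'gripper_width': 90.86943901790217}
top {'fx': 476.74398038973663, 'fy': 476.74398038973663, 'cx': 284.4308943924743, 'cy': 204.02497378620413, 'dist_coeffs': array([-0.00114673,  0.        ,  0.        ,  0.        ,  0.        ]), 'R': array([[ 4.96704588e-04, -9.99995554e-01,  2.94043827e-03],
       [-9.80180369e-01, -1.06937821e-03, -1.98104268e-01],
       [ 1.98106531e-01, -2.78376057e-03, -9.80176542e-01]]), 't': array([  10.63802756,  594.82178356, 1475.45395031])
[... 257 characters left out ...]
.0766385 , -0.43567907, -0.89683348],
       [ 0.19329981,  0.87592092, -0.44203816]]), 't': array([-568.99267118,  120.42009818, 1021.45543267])}
wrist {'fx': 303.28878469057213, 'fy': 303.28878469057213, 'cx': 283.93915907645646, 'cy': 214.16214840196199, 'dist_coeffs': array([-0.04575402,  0.        ,  0.        ,  0.        ,  0.        ]), 'hand_eye': array([[-4.77140041e-04, -9.57350919e-01, -2.88927311e-01,
         8.21607002e+01],
       [ 9.99999569e-01, -6.86892169e-04,  6.24575824e-04,
         2.86200003e-01],
       [-7.96400146e-04, -2.88926888e-01,  9.57350834e-01,
        -1.57056582e+02],
       [ 0.00000000e+00,  0.00000000e+00,  0.00000000e+00,
         1.00000000e+00]])}
```

View pics/top0.png

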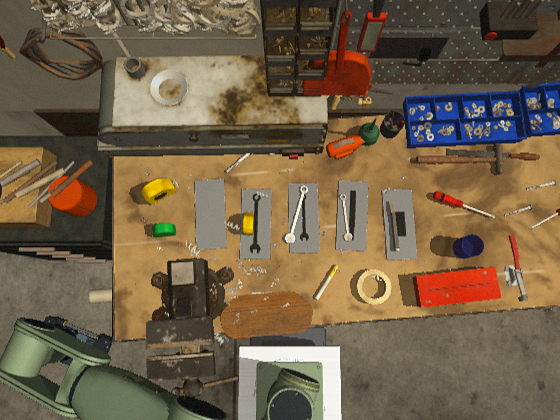

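View pics/side0.png

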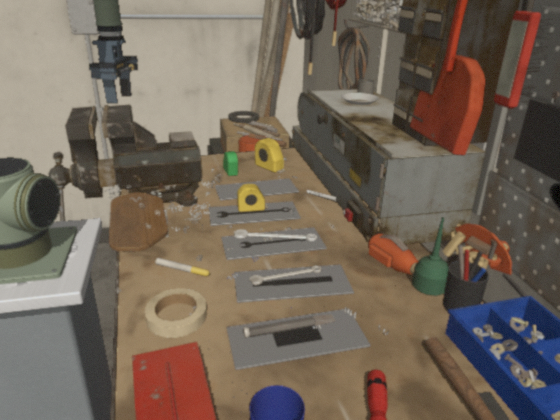

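View pics/wrist0.png

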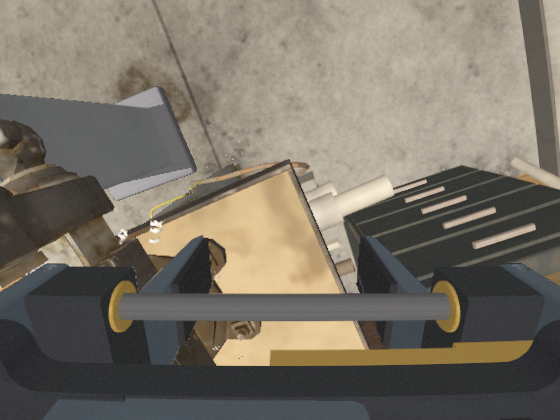

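```bash
cat > h.py <<'E'
import numpy as np,cv2
from scipy.spatial.transform import Rotation as Ro
from workcell import env
def ray(name,px,st=None):
    c=env.calibration(name)
    K=np.array([[c['fx'],0,c['cx']],[0,c['fy'],c['cy']],[0,0,1]])
    p=cv2.undistortPoints(np.array(px,float).reshape(-1,1,2),K,c['dist_coeffs'])[:,0]
    d=np.c_[p,np.ones(len(p))]
    if name!='wrist':
        R,t=c['R'],c['t'];return -R.T@t,d@R
    st=st or env.state()
    H=c['hand_eye'];Rt=Ro.from_euler('xyz',st['ee_rot'],degrees=True).as_matrix()
    return Rt@H[:3,3]+st['ee_pos'],d@H[:3,:3].T@Rt.T
def onz(name,px,z,st=None):
    o,d=ray(name,px,st)
    return o+d*((z-o[2])/d[:,2])[:,None]
def rect(name,pts,z,st=None):
    w=onz(name,pts,z,st)[:,:2]
    return w,cv2.minAreaRect(w.astype(np.float32))
def topix(name,X):
    c=env.calibration(name)
    K=np.array([[c['fx'],0,c['cx']],[0,c['fy'],c['cy']],[0,0,1]])
    return cv2.projectPoints(np.array(X,float).reshape(-1,1,3),cv2.Rodrigues(c['R'])[0],c['t'],K,c['dist_coeffs'])[0][:,0]
E
python3 - <<'E'
from h import *
im=cv2.imread('pics/top0.png')
cr=im[170:270,130:430]
cv2.imwrite('pics/topc.png',cv2.resize(cr,None,fx=2.66,fy=2.66,interpolation=2))
im=cv2.imread('pics/side0.png')
cv2.imwrite('pics/sidec.png',cv2.resize(im[130:370,200:380],None,fx=2.5,fy=2.5,interpolation=2))
for p in [(209,215),(256,222),(303,217),(352,216),(399,224)]: print(onz('top',[p],4).round(0))
E
```

```text
[[569. 261.   4.]]
[[545. 105.   4.]]
[[562. -51.   4.]]
[[ 566. -214.    4.]]
[[ 539. -369.    4.]]
```

View pics/topc.png

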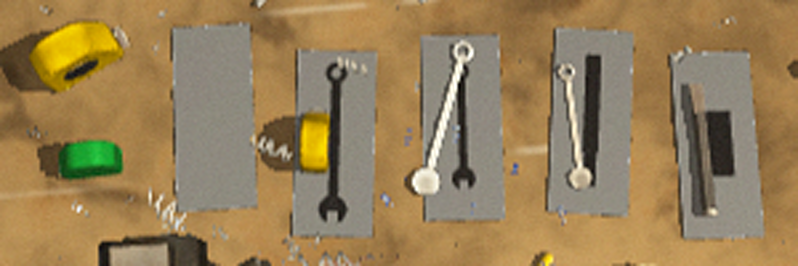

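View pics/sidec.png

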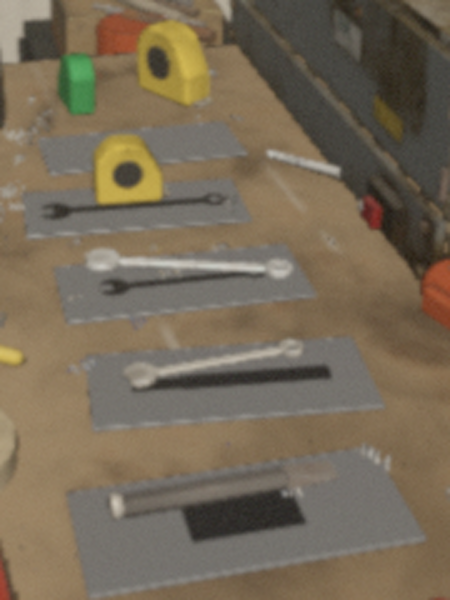

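The small yellow tape stands on the large wrench's mat, at top px (248,223). The other candidates are the bigger yellow tape at (158,190) and the green one at (163,229). The one at (248,223) is not green and is the smaller yellow, so it fits. The plain mat is at px (209,215). The large wrench is on the small wrench mat, the small wrench on the chisel mat, and the chisel on the tape mat.

I'll raise the arm and go round the vise to get a wrist view.

>>> play_rows --pt "0 0 50 0 0" --pt "0 0 50 0 0" --pt "40 -5 0 9.6 0" --pt "50 -10 0 9.6 0" --pt "50 -10 0 0 0" --pt "50 -10 0 0 0" --pt "50 -20 0 0 0" --pt "50 -40 0 0 0" --pt "30 -45 0 0 0" --pt "0 -50 0 0 0" --pt "0 -50 0 0 0" --pt "0 -50 0 0 0" --pt "0 -50 0 0 0" --pt "0 -50 0 0 0" --pt "0 -40 0 0 0" --pt "0 0 0 0 0" --pt "0 0 0 0 0" --newtons 30

```text
time_s: 2.28
ee_pos: [508.3, 114.3, 327.8]
ee_rot: [180.0, -0.0, 179.9]
force: [-0.5, 0.0, -0.1]
gripper_width: 91.1
```

Run:
```python
from h import *
s=env.state();print(s['ee_pos'],s['ee_rot'])
cv2.imwrite('pics/w1.png',env.grab_frame('wrist')[:,:,::-1])
```

```text
[508.2746665  114.27799997 327.81330848] [ 1.79957666e+02 -1.87210013e-02  1.79949830e+02]
```

View pics/w1.png

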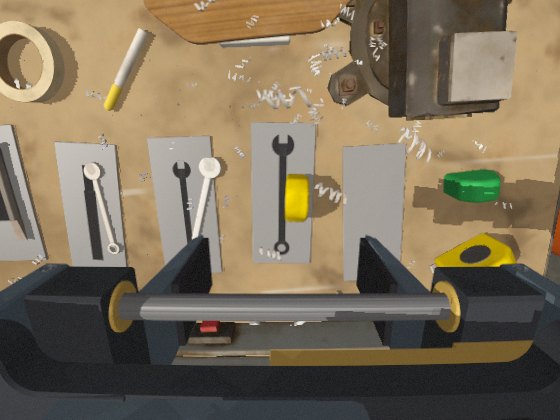

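The wrist view shows the tape measure at px (297,198), beside the large wrench outline at (283,195). The plain mat is at (374,212). I'll go on to the other mats.

>>> play_rows --pt "-10 -50 0 0 0" --pt "-10 -50 0 0 0" --pt "0 -50 0 0 0" --pt "0 -14 0 0 0" --pt "0 0 0 0 0" --pt "0 0 0 0 0"

```text
time_s: 3.08
ee_pos: [488.5, -48.7, 327.8]
ee_rot: [179.9, -0.0, -179.9]
force: [0.3, 1.1, -0.1]
gripper_width: 91.4
```

Run:
```python
from h import *
import json
s=env.state();print(s['ee_pos'],s['ee_rot'])
cv2.imwrite('pics/w2.png',env.grab_frame('wrist')[:,:,::-1])
json.dump([list(s['ee_pos']),list(s['ee_rot'])],open('w2.json','w'))
```

```text
[488.53460148 -48.67176646 327.84420535] [ 1.79945108e+02 -1.28617200e-02 -1.79940196e+02]
```

View pics/w2.png

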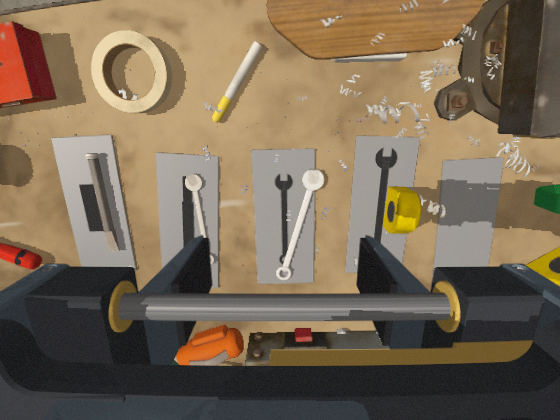

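>>> play_rows --pt "0 -50 0 0 0" --pt "0 -50 0 0 0" --pt "0 -50 0 0 0" --pt "0 -50 0 0 0" --pt "0 -30 0 0 0" --pt "0 0 0 0 0" --pt "0 0 0 0 0"

```text
time_s: 4.0
ee_pos: [488.6, -278.7, 327.9]
ee_rot: [179.9, -0.0, -180.0]
force: [-0.3, 0.2, 0.2]
gripper_width: 91.1
```

Run:
```python
from h import *
import json
s=env.state();print(s['ee_pos'],s['ee_rot'])
cv2.imwrite('pics/w3.png',env.grab_frame('wrist')[:,:,::-1])
json.dump([list(s['ee_pos']),list(s['ee_rot'])],open('w3.json','w'))
json.dump([[508.2746665,114.27799997,327.81330848],[ 1.79957666e+02,-1.87210013e-02,1.79949830e+02]],open('w1.json','w'))
```

```text
[ 488.64642637 -278.72077377  327.87995015] [ 1.79936271e+02 -1.03810754e-02 -1.79960936e+02]
```

View pics/w3.png

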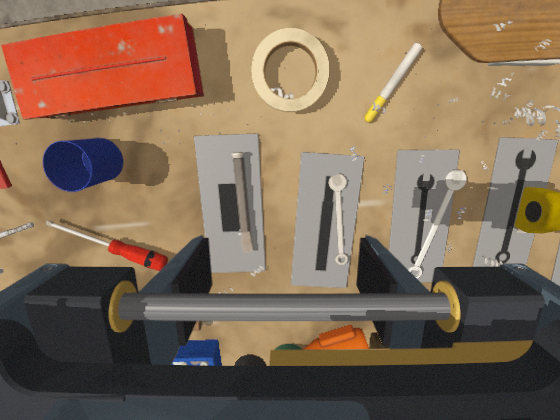

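```bash
cat > seg.py <<'E'
from h import *
import json
def load(n):
    p,r=json.load(open(n+'.json'));return cv2.imread(f'pics/{n}.png'),dict(ee_pos=np.array(p),ee_rot=np.array(r))
def comps(mask,minA):
    n,l,s,c=cv2.connectedComponentsWithStats(mask.astype(np.uint8))
    return [(s[i],l==i) for i in range(1,n) if s[i][4]>=minA]
def pts(m):
    ys,xs=np.nonzero(m);return np.c_[xs,ys]
def info(m,z,st,shrink=0):
    # min-area rect of contour (pixel outer edge approximated by contour)
    c=cv2.findContours(m.astype(np.uint8),cv2.RETR_EXTERNAL,cv2.CHAIN_APPROX_NONE)[0]
    c=max(c,key=len)[:,0]
    w,r=rect('wrist',c,z,st)
    (cx,cy),(a,b),ang=r
    if a<b: a,b=b,a;ang+=90
    ang=(ang+90)%180-90
    return np.round([cx,cy,a,b,ang],1)
E
python3 - <<'E'
from seg import *
for n in('w1','w2','w3'):
    im,st=load(n);hsv=cv2.cvtColor(im,cv2.COLOR_BGR2HSV).astype(int)
    S,V=hsv[...,1],hsv[...,2]
    roi=np.zeros(S.shape,bool);roi[110:290]=1
    mat=(S<40)&(V>90)&(V<190)&roi
    print(n)
    for s,m in comps(mat,2000):
        print(' mat',s,info(m,4,st))
    out=(V<45)&roi
    for s,m in comps(out,150):
        print(' dark',s,info(m,4,st))
    wr=(S<60)&(V>195)&roi
    for s,m in comps(wr,150):
        print(' white',s,info(m,8,st))
    ye=(hsv[...,0]>20)&(hsv[...,0]<35)&(S>180)&roi&(V>100)
    for s,m in comps(ye,150):
        print(' yellow',s,info(m,73,st))
E
```

```text
w1
 mat [ 251  120   67  143 6410] [540.4 112.2 237.9 100.8  -1.5]
 mat [   0  125   47  136 2362] [ 540.5 -359.1  232.5   91.7    1.8]
 mat [ 147  136   67  130 4672] [554.3 -45.8 218.4 101.6   1. ]
 mat [  61  145   66  122 4053] [ 562.4 -207.4  217.1   99.9   -3.7]
 mat [ 343  144   63  137 6540] [575.  262.8 233.9  99.8   3.8]
 dark [ 171  238   41   52 1251] [ 6.628e+02 -5.190e+01  9.900e+01  7.300e+01 -2.000e-01]
 dark [ 357  238   41   52 1256] [ 6.635e+02  2.819e+02  9.870e+01  7.310e+01 -3.000e-01]
 dark [  35  266  102   24 1764] [ 690.9 -250.1  196.5   46.9  -89.1]
 dark [ 438  266   96   24 1585] [692.5 484.  192.   46.9  88.8]
 white [  0 125  19  37 298] [ 451.5 -327.1   56.7   23.9    1.8]
 white [ 55 143  31  25 411] [ 471.8 -223.2   50.7   38.1   88.2]
 white [192 158  28  81 700] [546.  -12.3 139.6  32.5 -10.1]
 white [ 84 163  35  91 524] [ 562.4 -188.7  156.6   26.1    4.1]
 yellow [ 285  174   24   47 1054] [526.3 132.7  66.   32.4  -0. ]
 yellow [ 435  234   81   33 1343] [607.8 406.9 128.6  52.3  89.2]
w2
 mat [  59  135   78  135 4701] [ 539.1 -363.7  231.7   
[... 1128 characters left out ...]
-3.8]
 dark [507 180  17  49 261] [534.9 112.4  84.2  10.2  -1.2]
 dark [526 202  15  20 239] [547.  148.5  35.8  25.1  14.2]
 dark [ 171  238   41   52 1254] [ 6.435e+02 -4.442e+02  9.900e+01  7.230e+01 -1.000e-01]
 dark [ 357  238   40   52 1248] [ 6.438e+02 -1.110e+02  9.870e+01  7.270e+01 -3.000e-01]
 dark [  34  267  103   23 1765] [ 672.7 -643.7  198.5   44.9  -88.9]
 dark [ 437  266   98   24 1580] [672.5  91.7 196.   47.   88.8]
 white [329 175  18  90 502] [ 563.8 -188.3  155.8   25.7    4.1]
 white [ 50 224  59  22 154] [ 586.3 -628.5  103.4    4.8   68.8]
 white [409 224  29  54 319] [616.8 -40.1 100.5  24.8  -9.6]
 yellow [ 515  187   45   46 1432] [525.3 100.3  73.4  68.   88.6]
```

Run:
```python
from seg import *
im=cv2.imread('pics/side0.png');hsv=cv2.cvtColor(im,cv2.COLOR_BGR2HSV).astype(int)
ye=(hsv[...,0]>18)&(hsv[...,0]<35)&(hsv[...,1]>120)
for s,m in comps(ye,100):
    print(s)
    if s[0]>225 and s[0]<245:
        for r in range(s[1],s[1]+s[3],2):
            xs=np.nonzero(m[r])[0];print(r,xs.min(),xs.max())
        o,d=ray('side',[(s[0],205),(s[0]+s[2],205),(s[0]-.5,209),(s[0]+s[2]-.5,209)])
        for dd in d:
            k=(115-o[1])/dd[1];print((o+k*dd).round(1))
im=cv2.imread('pics/side0.png')
cv2.imwrite('pics/tapec.png',cv2.resize(im[170:230,190:310],None,fx=6,fy=6,interpolation=2))
for n in ('w1',):
  im,st=load(n);print([onz('wrist',[(297,174)],z,st).round(0) for z in(4,40,73)],[onz('wrist',[(297,221)],z,st).round(0) for z in(4,40,73)])
  cv2.imwrite('pics/w1c.png',cv2.resize(im[110:280,240:420],None,fx=3.5,fy=3.5,interpolation=2))
```

```text
[255 138  29  35 708]
[237 184  28  28 554]
184 245 253
186 242 256
188 240 257
190 238 258
192 238 260
194 238 261
196 238 262
198 238 264
200 237 264
202 237 264
204 238 264
206 238 264
208 238 264
210 239 262
[499.6 115.   25.7]
[574.8 115.   19.1]
[498. 115.  14.]
[573.5 115.    7.2]
[191 267  19   9 114]
[array([[505., 136.,   4.]]), array([[499., 134.,  40.]]), array([[493., 133.,  73.]])] [array([[583., 137.,   4.]]), array([[572., 135.,  40.]]), array([[561., 134.,  73.]])]
```

View pics/tapec.png

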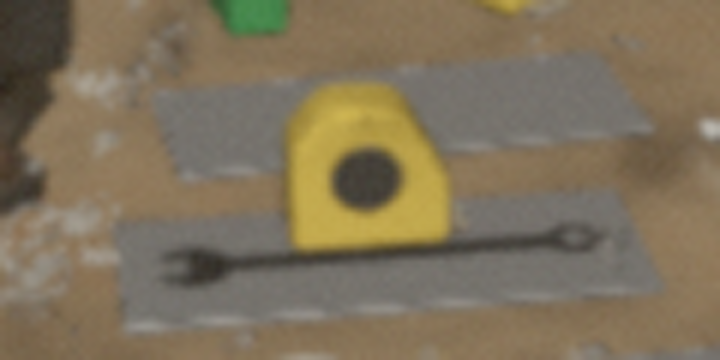

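View pics/w1c.png

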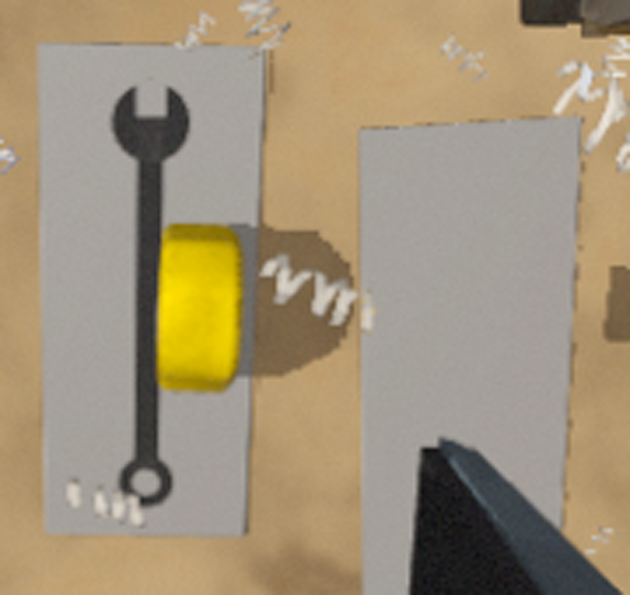

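Tape measure: the near edge is at side px (238,205) and the far edge at (264,205). That puts it at x 499–577, and the wrist view gives y≈133 and a thickness of 32–35 mm, so the centre is about (538,133). The crop confirms it is the smaller yellow tape. I'll grasp it.

>>> play_rows --pt "10 50 0 0 0" --pt "10 50 0 0 0" --pt "10 50 0 0 0" --pt "10 50 0 0 0" --pt "8 50 0 0 0" --pt "0 50 0 0 0" --pt "0 50 0 0 0" --pt "0 50 0 0 0" --pt "0 12 -40 0 0" --pt "0 0 -50 0 0" --pt "0 0 -50 0 0" --pt "0 0 -50 0 0" --pt "0 0 -40 0 0" --pt "0 0 -30 0 0" --pt "0 0 -20 0 0" --pt "0 0 -14 0 0" --pt "0 0 0 0 0" --pt "0 0 0 0 0"

```text
time_s: 6.3
ee_pos: [536.9, 132.3, 34.9]
ee_rot: [180.0, 0.1, 180.0]
force: [-0.3, 0.3, -0.3]
gripper_width: 91.0
```

Run:
```python
from h import *
s=env.state();print(s['ee_pos'],s['ee_rot'],s['force'])
a=env.grab_frame('wrist')[:,:,::-1];b=env.grab_frame('side')[:,:,::-1]
cv2.imwrite('pics/g1.png',np.hstack([cv2.resize(a,(400,300)),cv2.resize(b[100:310,150:430],(400,300))]))
```

```text
[536.85454773 132.31822398  34.86179772] [1.79970238e+02 9.90183568e-02 1.79987185e+02] [-0.2720348   0.31176211 -0.250935  ]
```

View pics/g1.png

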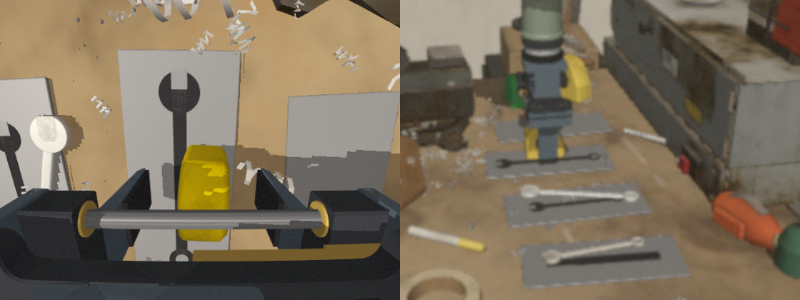

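>>> play_rows --pt "0 0 0 0 1" --pt "0 0 0 0 1" --pt "0 0 0 0 1" --pt "0 0 0 0 1" --pt "0 0 0 0 1" --pt "0 0 0 0 1" --pt "0 0 15 0 1" --pt "0 0 25 0 1" --pt "0 0 0 0 1" --pt "0 0 0 0 1" --newtons 35

```text
time_s: 7.65
ee_pos: [535.8, 131.7, 73.7]
ee_rot: [-180.0, -0.0, 180.0]
force: [-0.6, 0.4, -2.5]
gripper_width: 33.9
```

>>> play_rows --pt "10 35 0 0 1" --pt "15 45 0 0 1" --pt "13 35 0 0 1" --pt "0 15 0 0 1" --pt "0 0 0 0 1" --pt "0 0 -20 0 1" --pt "0 0 -10 0 1" --pt "0 0 -5 0 1" --pt "0 0 -3 0 1" --pt "0 0 -1 0 1" --pt "0 0 0 0 1" --pt "0 0 0 0 1"

```text
time_s: 9.15
ee_pos: [574.5, 262.0, 35.3]
ee_rot: [180.0, 0.0, 180.0]
force: [1.0, -0.7, -1.8]
gripper_width: 33.6
```

>>> play_rows --pt "0 0 0 0 0.3" --pt "0 0 0 0 0" --pt "0 0 0 0 0" --pt "0 0 0 0 0" --pt "0 0 40 0 0" --pt "0 0 50 0 0" --pt "0 0 50 0 0" --pt "-4 -42 50 0 0" --pt "-10 -50 20 0 0" --pt "-10 -50 0 0 0" --pt "-10 -50 0 0 0" --pt "-10 -50 0 0 0" --pt "-10 -40 0 0 0" --pt "0 0 0 0 0" --pt "0 0 0 0 0"

```text
time_s: 11.02
ee_pos: [520.6, -17.9, 242.9]
ee_rot: [180.0, 0.0, 179.9]
force: [-0.3, 0.7, -0.4]
gripper_width: 91.3
```

```bash
cat > snap.py <<'E'
import sys
from seg import *
s=env.state();n=sys.argv[1];print(s['ee_pos'],s['ee_rot'])
cv2.imwrite(f'pics/{n}.png',env.grab_frame('wrist')[:,:,::-1])
json.dump([list(s['ee_pos']),list(s['ee_rot'])],open(n+'.json','w'))
E
python3 snap.py w4
```

```text
[520.62182916 -17.85126273 242.86022159] [1.79957270e+02 2.50056410e-02 1.79941427e+02]
```

View pics/w4.png

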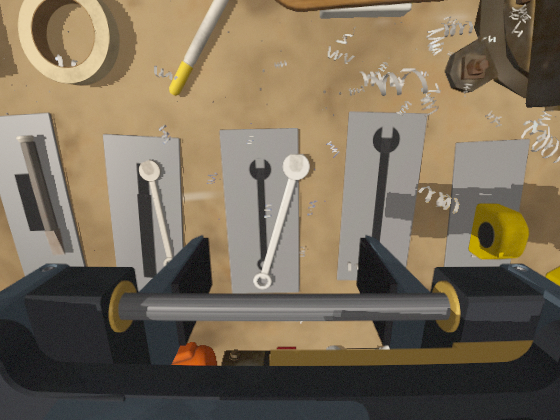

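```bash
cat > wr.py <<'E'
import sys
from seg import *
def wrench(n,box,z,thr=150,save=None):
    im,st=load(n);hsv=cv2.cvtColor(im,cv2.COLOR_BGR2HSV).astype(int)
    x0,y0,x1,y1=box;roi=np.zeros(im.shape[:2],bool);roi[y0:y1,x0:x1]=1
    m=(hsv[...,2]>thr+45)&(hsv[...,1]<70)&roi
    cs=max(comps(m,50),key=lambda c:c[0][4]);m=cs[1];print('comp',cs[0])
    w=onz('wrist',pts(m),z,st)[:,:2]
    # iterate axis: PCA then shaft only
    c=w.mean(0);u=np.linalg.svd(w-c,full_matrices=False)[2][0];u*=np.sign(u[0])
    for _ in range(3):
        t=(w-c)@u;a,b=t.min(),t.max();mid=(a+b)/2;L=b-a
        sh=w[abs(t-mid)<0.28*L]
        c=sh.mean(0);u=np.linalg.svd(sh-c,full_matrices=False)[2][0];u*=np.sign(u[0])
    t=(w-c)@u;v=(w-c)@np.array([-u[1],u[0]])
    ctr=c+u*(t.min()+t.max())/2
    near=v[t<t.min()+.2*L];far=v[t>t.max()-.2*L]
    print(n,'ctr',ctr.round(1),'len',round(np.ptp(t),1),'ang',np.degrees(np.arctan2(u[1],u[0])).round(1),'head widths near/far',np.ptp(near).round(1),np.ptp(far).round(1),'shaft w',np.ptp(v[abs(t-(t.min()+t.max())/2)<20]).round(1))
def mats(n):
    im,st=load(n);hsv=cv2.cvtColor(im,cv2.COLOR_BGR2HSV).astype(int)
    S,V=hsv[...,1],hsv[...,2]
    roi=np.zeros(S.shape,bool);roi[110:300]=1
    for s,m in comps((S<40)&(V>90)&(V<190)&roi,2000): print(' mat',s,info(m,4,st))
if __name__=='__main__':
    a=sys.argv;wrench(a[1],list(map(int,a[2].split(','))),float(a[3]));mats(a[1])
E
python3 wr.py w4 240,140,330,300 8
```

```text
comp [ 253  155   56  134 1330]
w4 ctr [573.6 -25.9] len 200.3 ang -15.9 head widths near/far 33.6 25.4 shaft w 9.2
 mat [ 337  110   92  170 9488] [540.4 111.5 236.7 100.6  -1.3]
 mat [   0  113   84  164 5523] [ 538.6 -363.7  230.4   99.3    1.7]
 mat [ 220  128   85  166 9827] [562.7 -43.1 234.6 107.    1.1]
 mat [ 103  131   80  161 7602] [ 562.4 -207.8  234.3   99.5   -3.7]
 mat [ 444  139   86  128 6266] [549.7 261.  183.1 100.3   3.5]
```

>>> play_rows --pt "25 -4 0 -8 0" --pt "28 -4 0 -8 0" --pt "0 0 -40 0 0" --pt "0 0 -50 0 0" --pt "0 0 -50 0 0" --pt "0 0 -30 0 0" --pt "0 0 -20 0 0" --pt "0 0 -15 0 0" --pt "0 0 -10 0 0" --pt "0 0 0 0 0" --pt "0 0 0 0 0"

```text
time_s: 12.45
ee_pos: [574.1, -26.2, 28.5]
ee_rot: [180.0, 0.1, 164.0]
force: [0.3, 0.2, 0.8]
gripper_width: 91.2
```

```bash
python3 snap.py w5
```

```text
[574.09531361 -26.22240332  28.46181594] [1.79974656e+02 8.72976542e-02 1.63964093e+02]
```

View pics/w5.png

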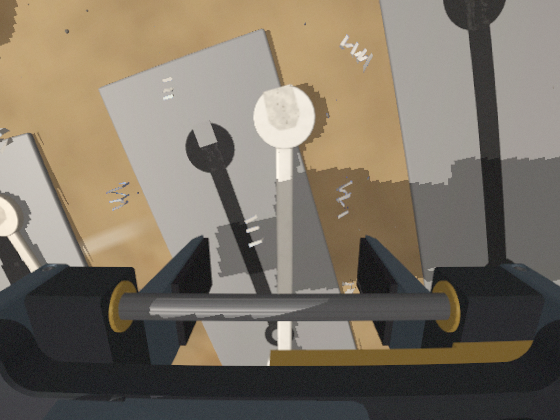

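>>> play_rows --pt "0 0 -6 0 0" --pt "0 0 -3.5 0 0" --pt "0 0 0 0 0" --pt "0 0 0 0 1" --pt "0 0 0 0 1" --pt "0 0 0 0 1" --pt "0 0 0 0 1" --pt "0 0 0 0 1" --pt "0 0 0 0 1" --pt "0 0 0 0 1" --pt "0 0 0 0 1" --pt "0 0 0 0 1" --newtons 50

```text
time_s: 14.0
ee_pos: [573.6, -26.2, 18.3]
ee_rot: [180.0, 0.0, 164.0]
force: [-0.8, 0.5, 3.4]
gripper_width: 8.5
```

>>> play_rows --pt "0 0 10 0 1" --pt "0 0 25 0 1" --pt "0 0 15 0 1" --pt "-5 30 0 5 1" --pt "-10 45 0 5 1" --pt "-10 40 0 4.5 1" --pt "-8 23 0 0 1" --pt "0 0 0 0 1" --pt "0 0 0 0 1"

```text
time_s: 15.12
ee_pos: [540.7, 111.3, 68.3]
ee_rot: [-180.0, 0.0, 178.5]
force: [-0.5, -0.3, -2.1]
gripper_width: 8.4
```

```bash
python3 snap.py w6;python3 - <<'E'
from h import *
b=env.grab_frame('side')[:,:,::-1]
cv2.imwrite('pics/s6.png',cv2.resize(b[120:330,170:450],(800,600)))
E
```

```text
[540.67860624 111.26494792  68.34314677] [-1.79987213e+02  1.63582522e-02  1.78464131e+02]
```

View pics/w6.png

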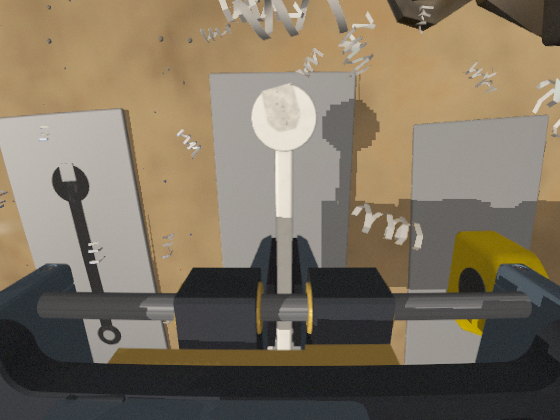

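View pics/s6.png

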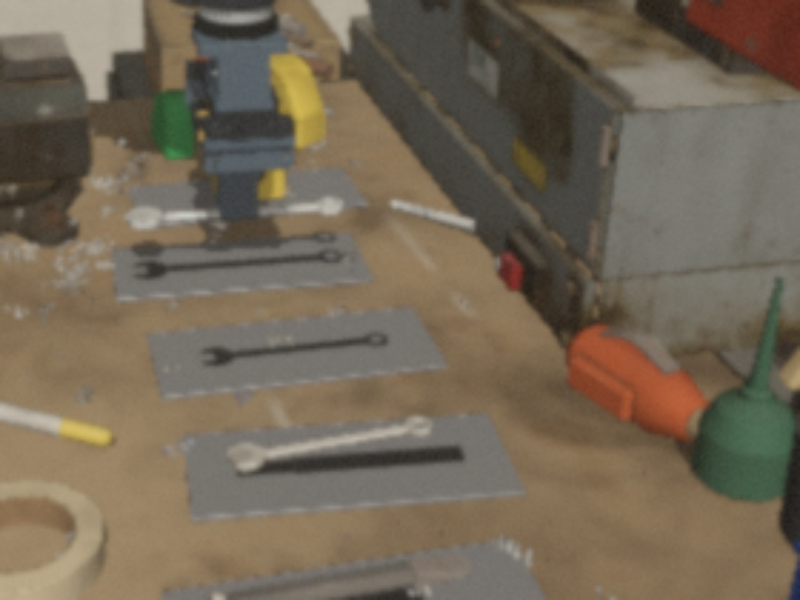

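>>> play_rows --pt "0 0.5 -25 0 1" --pt "0 0 -15 0 1" --pt "0 0 -6 0 1" --pt "0 0 -3 0 1" --pt "0 0 0 0 1" --pt "0 0 0 0 1"

```text
time_s: 15.98
ee_pos: [540.9, 112.3, 19.8]
ee_rot: [180.0, 0.1, 178.5]
force: [0.7, -0.2, -2.1]
gripper_width: 8.9
```

>>> play_rows --pt "0 0 -1.2 0 1" --pt "0 0 0 0 1" --pt "0 0 0 0 0" --pt "0 0 0 0 0" --pt "0 0 0 0 0" --pt "0 0 0 0 0" --pt "0 0 30 0 0" --pt "0 0 50 0 0" --pt "0 0 50 0 0" --pt "-10 -40 50 1.5 0" --pt "-10 -50 44 0 0" --pt "0 -50 0 0 0" --pt "0 -50 0 0 0" --pt "0 -50 0 0 0" --pt "0 -50 0 0 0" --pt "0 0 0 0 0" --pt "0 0 0 0 0"

```text
time_s: 18.1
ee_pos: [521.2, -172.4, 236.7]
ee_rot: [179.9, -0.1, 179.9]
force: [-0.8, 0.4, 0.1]
gripper_width: 90.9
```

```bash
python3 snap.py w7
```

```text
[ 521.17276511 -172.35677947  236.72273466] [ 1.79946240e+02 -5.41899045e-02  1.79931243e+02]
```

View pics/w7.png

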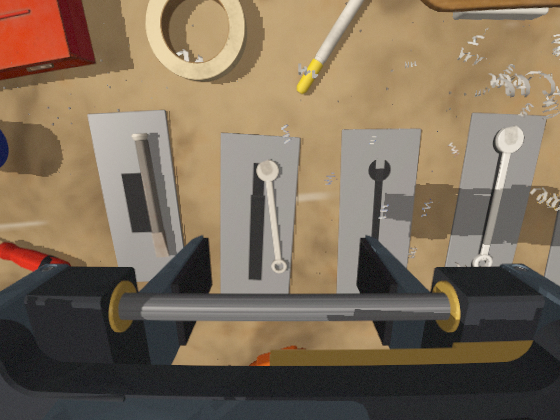

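The large wrench now covers its outline, at px (497,195). The small wrench is at (272,215) and the chisel at (152,195).

```bash
python3 wr.py w7 245,150,300,290 7; python3 -c "
from wr import *
wrench('w7',[460,115,535,280],8)"
```

```text
comp [257 161  29 112 703]
w7 ctr [ 563.7 -186.8] len 156.6 ang 5.9 head widths near/far 25.9 19.7 shaft w 7.1
 mat [  94  110   89  172 8076] [ 540.3 -363.8  233.9   99.8    1.8]
 mat [ 445  111  107  156 9409] [528.6 114.5 214.8 107.1  -1. ]
 mat [ 221  125   79  169 9502] [ 559.7 -207.4  241.1   98.4   -3.5]
 mat [ 337  129   84  165 9147] [561.3 -47.7 232.   99.9   1.2]
comp [496 126  28  64 796]
w7 ctr [480.5 115.4] len 81.7 ang -3.9 head widths near/far 34.1 10.1 shaft w 31.6
```

>>> play_rows --pt "20 -7 0 3 0" --pt "22.5 -7.5 0 3 0" --pt "0 0 -40 0 0" --pt "0 0 -50 0 0" --pt "0 0 -50 0 0" --pt "0 0 -30 0 0" --pt "0 0 -20 0 0" --pt "0 0 -15 0 0" --pt "0 0 -5 0 0" --pt "0 0 0 0 0" --pt "0 0 0 0 0"

```text
time_s: 19.52
ee_pos: [564.7, -187.4, 28.0]
ee_rot: [-180.0, 0.1, -174.0]
force: [0.3, -0.3, 0.8]
gripper_width: 91.1
```

```bash
python3 snap.py w8
```

```text
[ 564.66806113 -187.39037736   28.00436657] [-1.79960870e+02  9.46446338e-02 -1.74033528e+02]
```

View pics/w8.png

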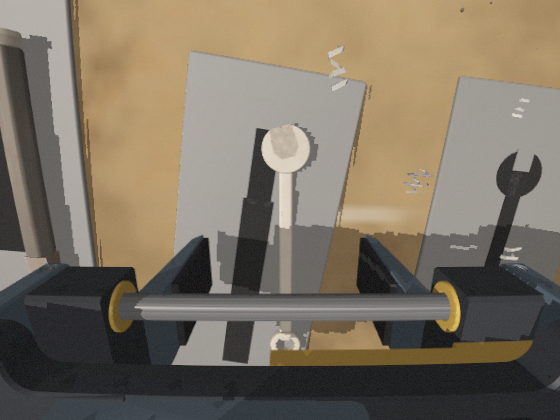

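>>> play_rows --pt "0 0 -6 0 0" --pt "0 0 -3.5 0 0" --pt "0 0 0 0 0" --pt "0 0 0 0 1" --pt "0 0 0 0 1" --pt "0 0 0 0 1" --pt "0 0 0 0 1" --pt "0 0 0 0 1" --pt "0 0 0 0 1" --pt "0 0 0 0 1" --pt "0 0 0 0 1" --pt "0 0 10 0 1" --pt "0 0 25 0 1" --pt "0 0 0 0 1"

```text
time_s: 21.32
ee_pos: [565.0, -187.3, 54.0]
ee_rot: [-180.0, 0.2, -174.0]
force: [0.4, -0.1, 1.0]
gripper_width: 0.1
```

>>> play_rows --pt "0 30 10 -2.2 1" --pt "-1 45 0 -2.2 1" --pt "-1 40 0 0 1" --pt "0 25 0 0 1" --pt "0 0 0 0 1" --pt "0 0 0 0 1"

```text
time_s: 22.08
ee_pos: [561.7, -47.7, 62.0]
ee_rot: [-180.0, -0.1, -178.4]
force: [0.7, 0.4, 0.7]
gripper_width: 0.5
```

```bash
python3 snap.py w9; python3 -c "
from wr import *
mats('w9')"
```

```text
[561.71749057 -47.66608154  62.00719343] [-1.79997851e+02 -6.08555096e-02 -1.78435022e+02]
 mat [    4   110   138   183 14153] [ 542.  -206.8  144.5   99.4   -3.8]
 mat [  212   110   146   158 18382] [529.4 -48.2 117.4  99.2   1.2]
 mat [  416   110    92   183 10446] [536.8  83.4 142.8  45.6  -0.9]
 mat [ 472  110   88  182 7783] [534.7 133.3 142.1  56.6   2.7]
```

View pics/w9.png

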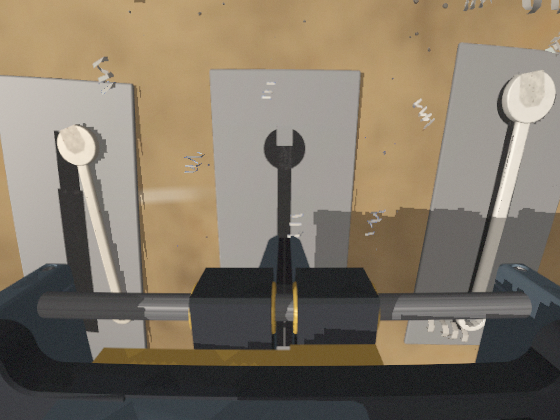

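The fingers closed on nothing (width 0.1 mm), so the small wrench slipped out of the grip. I'll go back, remeasure it and grip lower.

>>> play_rows --pt "-10 -30 50 0 0" --pt "-10 -45 60 0 0" --pt "-10 -45 60 -1.5 0" --pt "-10 -25 0 0 0" --pt "0 0 0 0 0" --pt "0 0 0 0 0"

```text
time_s: 22.88
ee_pos: [525.1, -176.5, 211.0]
ee_rot: [179.9, -0.1, 180.0]
force: [-0.6, 0.3, -0.4]
gripper_width: 57.7
```

```bash
python3 snap.py w10; python3 wr.py w10 245,150,330,290 7
```

```text
[ 525.12097986 -176.5397006   210.96996056] [ 1.79934368e+02 -7.15947274e-02  1.79997246e+02]
comp [259 160  30 120 924]
w10 ctr [ 563.6 -186.8] len 158.0 ang 5.9 head widths near/far 25.8 19.2 shaft w 7.4
 mat [  95  110   88  164 6517] [ 531.2 -364.   206.    99.6    1.9]
 mat [  457   110   103   178 10586] [541.4 112.6 235.  104.2  -1. ]
 mat [ 345  126   89  147 9857] [539.1 -48.1 188.6 101.1   1.8]
 mat [ 220  130   85  164 9152] [ 559.4 -207.3  215.    98.4   -3.4]
```

View pics/w10.png

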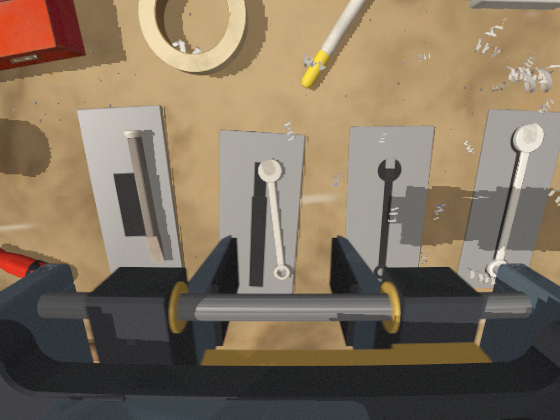

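>>> play_rows --pt "19 -5 0 3 0" --pt "19 -5 0 3 0" --pt "0 0 -40 0 0.6" --pt "0 0 -50 0 0.6" --pt "0 0 -50 0 0.6" --pt "0 0 -30 0 0.6" --pt "0 0 -13 0 0.6" --pt "0 0 -6 0 0.6" --pt "0 0 -2 0 0.6" --pt "0 0 0 0 0.6" --pt "0 0 0 0 0.6" --pt "0 0 0 0 0.6"

```text
time_s: 24.42
ee_pos: [563.8, -186.7, 21.3]
ee_rot: [-180.0, 0.1, -173.9]
force: [0.5, 0.6, 0.5]
gripper_width: 36.4
```

```bash
python3 snap.py w11
```

```text
[ 563.79319453 -186.72569907   21.27417642] [-1.79979200e+02  5.46859613e-02 -1.73943079e+02]
```

View pics/w11.png

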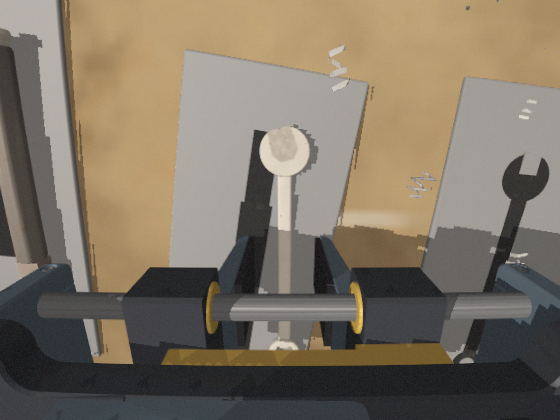

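>>> play_rows --pt "0 0 -2 0 0.6" --pt "0 0 -1 0 0.6" --pt "0 0 0 0 0.6"

```text
time_s: 24.85
ee_pos: [563.6, -186.6, 18.3]
ee_rot: [-180.0, 0.0, -173.9]
force: [-2.0, 0.7, 5.0]
gripper_width: 36.2
```

>>> play_rows --pt "0 0 -1 0 0.6" --pt "0 0 0 0 0.6"

```text
time_s: 25.1
ee_pos: [563.5, -186.6, 18.3]
ee_rot: [-180.0, 0.0, -173.9]
force: [-2.8, 1.2, 10.8]
gripper_width: 36.2
```

>>> play_rows --pt "0 0 0.8 0 0.6" --pt "0 0 0 0 1" --pt "0 0 0 0 1" --pt "0 0 0 0 1" --pt "0 0 0 0 1" --pt "0 0 0 0 1" --pt "0 0 0 0 1" --newtons 30

```text
time_s: 25.98
ee_pos: [564.4, -186.7, 18.3]
ee_rot: [-180.0, 0.1, -174.0]
force: [-0.2, 0.6, 6.3]
gripper_width: 7.2
```

Gripped at 7.2 mm. I'll lift and carry it.

>>> play_rows --pt "0 0 5 0 1" --pt "0 0 10 0 1" --pt "0 0 20 0 1" --pt "0 0 15 0 1" --pt "0 30 0 -2.2 1" --pt "-1 45 0 -2.2 1" --pt "-1 40 0 0 1" --pt "0 24.5 0 0 1" --pt "0 0 0 0 1" --pt "0 0 0 0 1"

```text
time_s: 27.22
ee_pos: [561.7, -47.7, 67.8]
ee_rot: [-180.0, 0.0, -178.3]
force: [-0.1, -0.2, -1.4]
gripper_width: 7.3
```

```bash
python3 snap.py w12
```

```text
[561.69050858 -47.65505372  67.77069505] [-1.79977095e+02  2.39423570e-02 -1.78333342e+02]
```

View pics/w12.png

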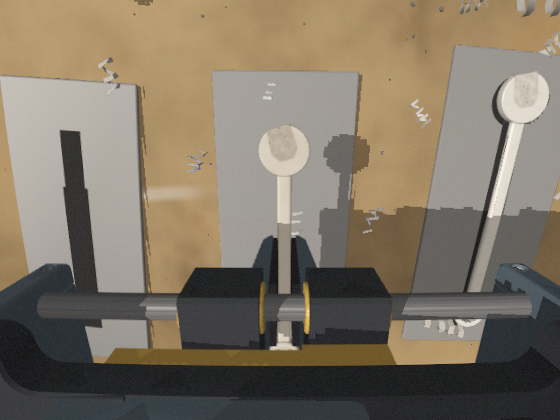

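>>> play_rows --pt "0 0 -25 0 1" --pt "0 0 -15 0 1" --pt "0 0 -6 0 1" --pt "0 0 -3 0 1" --pt "0 0 0 0 1" --pt "0 0 0 0 1"

```text
time_s: 28.02
ee_pos: [561.9, -47.1, 19.0]
ee_rot: [-180.0, 0.1, -178.3]
force: [0.0, 0.5, -1.1]
gripper_width: 7.2
```

>>> play_rows --pt "0 0 -0.6 0 1" --pt "0 0 0 0 0" --pt "0 0 0 0 0" --pt "0 0 0 0 0" --pt "0 0 0 0 0" --pt "0 0 30 0 0" --pt "0 0 50 0 0" --pt "0 0 50 0 0" --pt "-10 -40 50 -1.7 0" --pt "-10 -50 35 0 0" --pt "-10 -50 0 0 0" --pt "-10 -50 0 0 0" --pt "-10 -50 0 0 0" --pt "0 -50 0 0 0" --pt "0 0 0 0 0" --pt "0 0 0 0 0"

```text
time_s: 30.02
ee_pos: [511.6, -335.0, 230.5]
ee_rot: [179.9, -0.1, 179.9]
force: [0.1, 0.3, 0.4]
gripper_width: 91.2
```

```bash
python3 snap.py w13;python3 -c "
from wr import *
mats('w13')"
```

```text
[ 511.5670781  -335.0010035   230.47538569] [ 1.79902716e+02 -6.30803008e-02  1.79938792e+02]
 mat [  216   117    85   174 10160] [ 541.7 -364.1  236.5   99.3    1.8]
 mat [ 452  139   93  128 8266] [534.9 -43.8 177.7 110.1   1.1]
 mat [ 333  141   96  153 8109] [ 558.8 -208.4  216.7   99.8   -3.6]
```

View pics/w13.png

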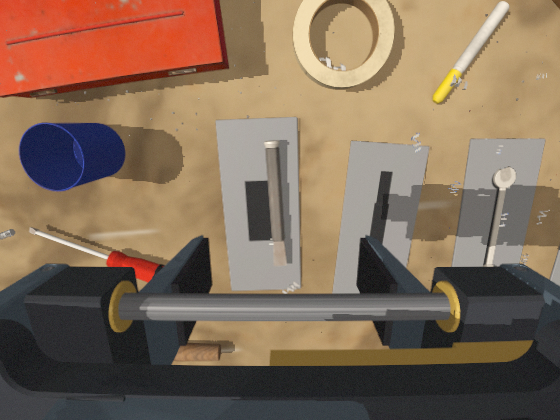

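Run:
```python
from seg import *
im,st=load('w13')
cv2.imwrite('pics/w13c.png',cv2.resize(im[110:300,200:320],None,fx=3.1,fy=3.1,interpolation=2))
print(im[150:270:10,276:284].mean(1).astype(int).tolist(), im[200,255:300].tolist())
print('tape outline rows->x',onz('wrist',[(257,181),(257,241)],4,st).round(1))
```

```text
[[90, 95, 99], [87, 93, 97], [88, 94, 99], [91, 97, 104], [91, 99, 105], [94, 102, 109], [94, 103, 110], [97, 105, 113], [101, 110, 119], [106, 118, 128], [142, 159, 178], [145, 162, 179]] [[55, 58, 60], [57, 61, 60], [54, 58, 57], [59, 60, 60], [55, 57, 58], [53, 55, 58], [54, 54, 58], [52, 53, 56], [51, 53, 56], [57, 58, 61], [55, 56, 57], [55, 60, 59], [57, 56, 60], [60, 62, 66], [102, 111, 119], [124, 137, 148], [138, 150, 162], [137, 152, 163], [127, 142, 154], [122, 134, 147], [122, 135, 146], [120, 133, 144], [121, 132, 143], [106, 118, 127], [82, 90, 98], [67, 74, 78], [63, 71, 77], [90, 92, 96], [104, 108, 110], [110, 111, 116], [102, 108, 111], [103, 108, 112], [108, 110, 113], [105, 110, 114], [140, 145, 149], [158, 165, 170], [160, 165, 170], [162, 167, 172], [159, 166, 169], [159, 165, 170], [161, 167, 171], [159, 165, 169], [161, 166, 170], [132, 139, 143], [81, 99, 114]]
tape outline rows->x [[ 500.7 -368.5    4. ]
 [ 583.1 -370.7    4. ]]
```

View pics/w13c.png

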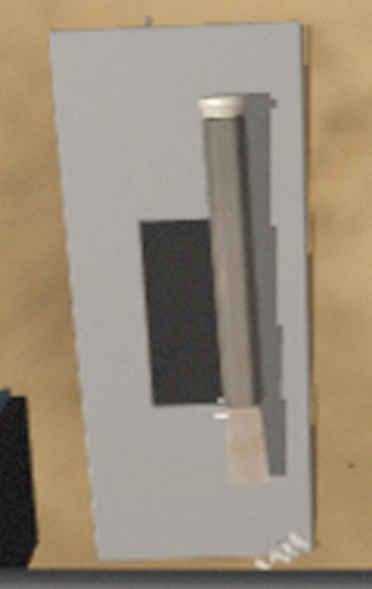

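Run:
```python
from seg import *
im,st=load('w13')
a,b,h,t=onz('wrist',[(271.8,148.7),(278.1,240.6),(271.6,140.9),(280,266.1)],12,st)[:,:2]
print(a,b,h,t)
u=(b-a)/np.linalg.norm(b-a);print('ang',np.degrees(np.arctan2(u[1],u[0])),'ang ends',np.degrees(np.arctan2(*(t-h)[::-1])),'len',np.linalg.norm(t-h),'mid',(h+t)/2,'bal',(h+t)/2-15*u)
# width
l,r=onz('wrist',[(200+212.5/3.1,190),(200+252/3.1,190)],12,st)[:,:2];print(np.linalg.norm(l-r))
# chisel mat outline w12 & w3
im,s2=load('w3');print('chisel bar', onz('wrist',[(328,178),(321,269)],4,s2).round(1))
cv2.imwrite('pics/w3c.png',cv2.resize(im[145:295,280:370],None,fx=4,fy=4,interpolation=2))
```

```text
[ 459.47884175 -348.76874868] [ 579.36492802 -341.94042156] [ 450.19238642 -348.89679057] [ 616.75228905 -339.61926976]
ang 3.25986187565859 ang ends 3.1881266801938737 len 166.81808522018792 mid [ 533.47233773 -344.25803016] bal [ 518.49660927 -345.11099964]
16.09836643081594
chisel bar [[ 491.3 -207.1    4. ]
 [ 652.5 -212.6    4. ]]
```

View pics/w3c.png

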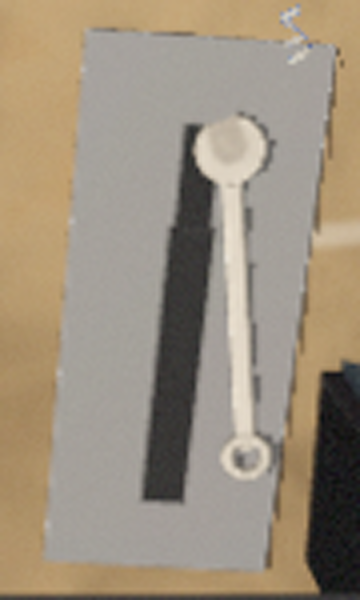

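>>> play_rows --pt "7 -10 0 3.2 0" --pt "0 0 -50 0 0" --pt "0 0 -50 0 0" --pt "0 0 -50 0 0" --pt "0 0 -30 0 0" --pt "0 0 -15 0 0" --pt "0 0 -10 0 0" --pt "0 0 0 0 0" --pt "0 0 0 0 0"

```text
time_s: 31.2
ee_pos: [519.6, -346.1, 27.4]
ee_rot: [-179.9, 0.1, -176.8]
force: [0.4, -0.8, -0.1]
gripper_width: 91.2
```

```bash
python3 snap.py w14
```

```text
[ 519.60565195 -346.066438     27.36603218] [-1.79923768e+02  1.06134506e-01 -1.76834351e+02]
```

View pics/w14.png

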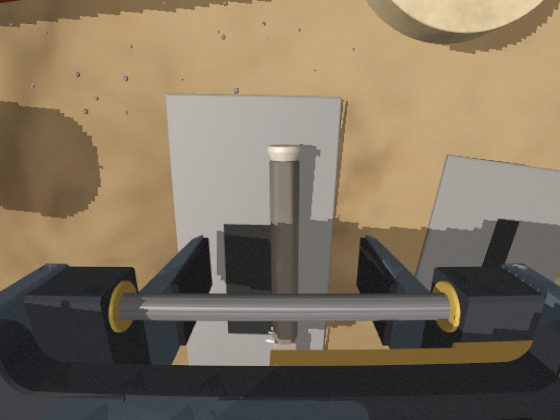

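>>> play_rows --pt "0 0 -5 0 0" --pt "0 0 -2.2 0 0" --pt "0 0 0 0 0" --pt "0 0 0 0 1" --pt "0 0 0 0 1" --pt "0 0 0 0 1" --pt "0 0 0 0 1" --pt "0 0 0 0 1" --pt "0 0 0 0 1" --pt "0 0 0 0 1" --pt "0 0 0 0 1" --newtons 50

```text
time_s: 32.62
ee_pos: [518.9, -345.8, 19.0]
ee_rot: [-180.0, 0.0, -176.8]
force: [0.3, 0.0, 0.6]
gripper_width: 15.3
```

>>> play_rows --pt "0 0 5 0 1" --pt "0 0 15 0 1" --pt "0 0 30 0 1" --pt "6 25 0 -3 1" --pt "12 45 0 -4 1" --pt "12 45 0 0 1" --pt "7 22.5 0 0 1" --pt "0 0 0 0 1" --pt "0 0 0 0 1"

```text
time_s: 33.75
ee_pos: [556.0, -208.7, 69.5]
ee_rot: [-180.0, 0.0, 176.2]
force: [-0.5, -0.1, -3.5]
gripper_width: 15.2
```

```bash
python3 snap.py w15
```

```text
[ 555.96015543 -208.73637441   69.51478173] [-1.79965789e+02  3.92904214e-02  1.76168710e+02]
```

View pics/w15.png

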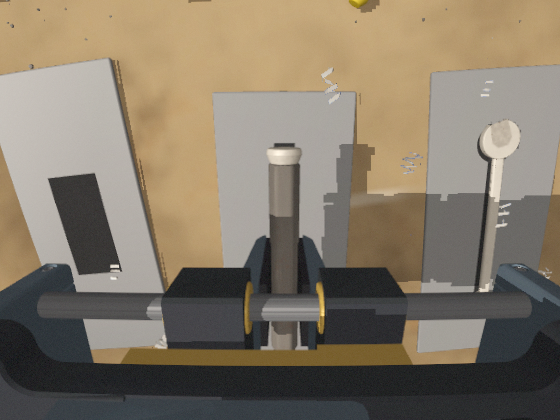

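>>> play_rows --pt "0 0 -25 0 1" --pt "0 0 -15 0 1" --pt "0 0 -6 0 1" --pt "0 0 -3.5 0 1" --pt "0 0 0 0 1" --pt "0 0 0 0 1"

```text
time_s: 34.55
ee_pos: [556.3, -208.3, 20.0]
ee_rot: [-180.0, 0.1, 176.2]
force: [-0.2, 0.5, -2.2]
gripper_width: 15.2
```

>>> play_rows --pt "0 0 -1 0 1" --pt "0 0 0 0 1" --pt "0 0 0 0 0" --pt "0 0 0 0 0" --pt "0 0 0 0 0" --pt "0 0 0 0 0" --pt "0 0 30 0 0" --pt "0 0 50 0 0" --pt "0 0 50 0 0" --pt "-15 0 50 3.8 0" --pt "-20 0 40 0 0" --pt "-20 0 0 0 0" --pt "0 0 0 0 0" --pt "0 0 0 0 0"

```text
time_s: 36.3
ee_pos: [501.2, -208.1, 237.9]
ee_rot: [180.0, -0.0, 180.0]
force: [0.8, -0.0, -0.4]
gripper_width: 90.8
```

```bash
python3 snap.py w16
```

```text
[ 501.24347782 -208.0991951   237.93123394] [ 1.79972361e+02 -1.48048146e-02  1.79958002e+02]
```

View pics/w16.png

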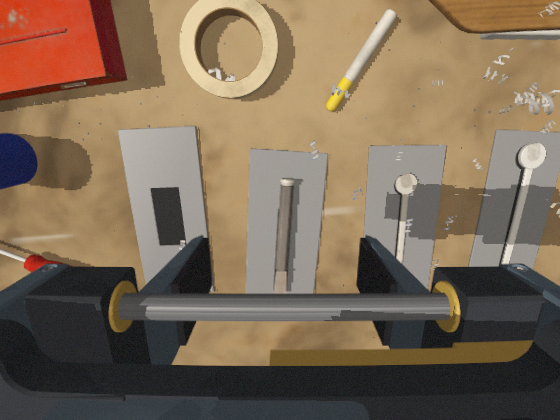

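The chisel sits on its mat at px (285,235), the small wrench at (403,215), and the tape outline at (168,216) is now clear. I'll measure that outline, then fetch the tape.

Run:
```python
from seg import *
im,st=load('w16');g=cv2.cvtColor(im,cv2.COLOR_BGR2GRAY)
roi=np.zeros(g.shape,bool);roi[175:260,135:200]=1
for s,m in comps((g<90)&roi,300): print(s,info(m,4,st))
```

```text
[ 151  187   35   58 1518] [ 540.4 -364.5   80.8   37.3    1.8]
[172 237  28  23 387] [ 586.7 -345.7   41.6   33.3  -89.8]
```

>>> play_rows --pt "0 50 0 0 0" --pt "0 60 0 0 0" --pt "0 60 0 0 0" --pt "0 60 0 0 0" --pt "0 60 0 0 0" --pt "0 60 0 0 0" --pt "0 50 0 0 0" --pt "0 40 0 0 0" --pt "0 30 0 0 0" --pt "0 0 0 0 0" --pt "0 0 0 0 0"

```text
time_s: 37.72
ee_pos: [500.9, 261.5, 237.7]
ee_rot: [-179.9, -0.1, 180.0]
force: [-0.1, 0.5, 0.2]
gripper_width: 91.6
```

```bash
python3 snap.py w17
```

```text
[500.91952492 261.48882718 237.71797682] [-1.79937541e+02 -6.40035567e-02  1.79978801e+02]
```

View pics/w17.png

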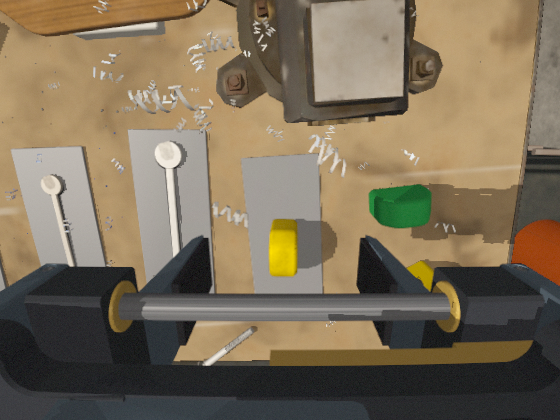

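Run:
```python
from seg import *
im,st=load('w17');hsv=cv2.cvtColor(im,cv2.COLOR_BGR2HSV).astype(int)
roi=np.zeros(hsv.shape[:2],bool);roi[200:300,240:320]=1
s,m=max(comps((hsv[...,0]>18)&(hsv[...,0]<35)&(hsv[...,1]>150)&roi,100),key=lambda c:c[0][4])
print(s,[onz('wrist',[(284,s[1])],z,st).round(1)[0,0] for z in(4,20,40,55)],[onz('wrist',[(284,s[1]+s[3])],z,st).round(1)[0,0] for z in(4,20,40,73)],info(m,73,st))
```

```text
[ 269  219   29   57 1522] [np.float64(543.5), np.float64(538.4), np.float64(532.0), np.float64(527.2)] [np.float64(629.4), np.float64(620.8), np.float64(610.0), np.float64(592.3)] [556.3 260.7  69.7  32.2  -0.9]
```

>>> play_rows --pt "35 0 0 0 0" --pt "39 0 0 0 0" --pt "0 0 -50 0 0" --pt "0 0 -50 0 0" --pt "0 0 -40 0 0" --pt "0 0 -30 0 0" --pt "0 0 -20 0 0" --pt "0 0 -13 0 0" --pt "0 0 0 0 0" --pt "0 0 0 0 1" --pt "0 0 0 0 1" --pt "0 0 0 0 1" --pt "0 0 0 0 1" --pt "0 0 0 0 1" --pt "0 0 0 0 1" --newtons 35

```text
time_s: 39.65
ee_pos: [574.8, 261.8, 35.4]
ee_rot: [-180.0, -0.0, 180.0]
force: [-1.0, -0.4, 0.1]
gripper_width: 34.2
```

>>> play_rows --pt "0 0 10 0 1" --pt "0 0 30 0 1" --pt "0 0 30 0 1" --pt "-10 -30 0 0 1" --pt "-10 -50 0 1.8 1" --pt "-10 -60 0 0 1" --pt "-7 -60 0 0 1" --pt "0 -60 0 0 1" --pt "0 -60 0 0 1" --pt "0 -60 0 0 1" --pt "0 -60 0 0 1" --pt "0 -60 0 0 1" --pt "0 -60 0 0 1" --pt "0 -40 0 0 1" --pt "0 -26 0 0 1" --pt "0 0 0 0 1" --pt "0 0 0 0 1"

```text
time_s: 41.78
ee_pos: [537.7, -362.7, 105.2]
ee_rot: [179.9, -0.0, -178.2]
force: [0.3, 0.3, -3.1]
gripper_width: 33.9
```

```bash
python3 snap.py w18
```

```text
[ 537.74383535 -362.74322295  105.23567249] [ 1.79909050e+02 -4.72871958e-02 -1.78202516e+02]
```

View pics/w18.png

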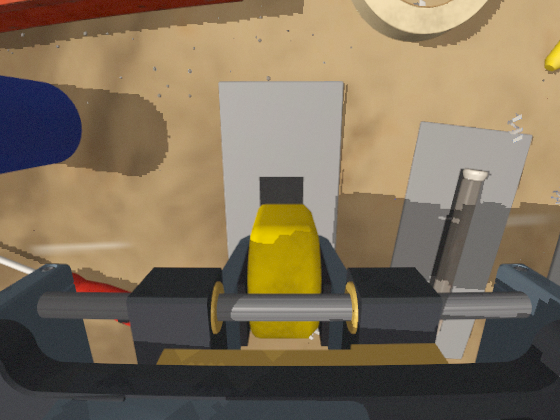

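>>> play_rows --pt "0 -1.5 -25 0 1" --pt "0 0 -25 0 1" --pt "0 0 -10 0 1" --pt "0 0 -5 0 1" --pt "0 0 -3 0 1" --pt "0 0 0 0 1" --pt "0 0 0 0 1"

```text
time_s: 42.7
ee_pos: [538.2, -365.9, 38.0]
ee_rot: [-180.0, 0.0, -178.2]
force: [-0.6, 1.0, -2.2]
gripper_width: 33.8
```

```bash
python3 snap.py w19
```

```text
[ 538.15768089 -365.8834677    38.03707266] [-1.79968836e+02  4.96899069e-02 -1.78243591e+02]
```

View pics/w19.png

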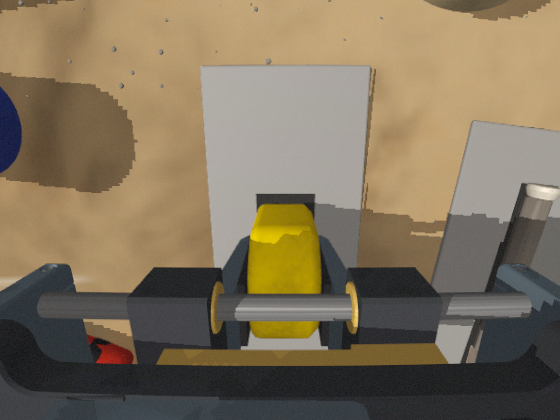

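Run:
```python
from seg import *
im,st=load('w19')
print(onz('wrist',[(285,194),(256,200),(315,200)],4,st).round(1));
for z in (6,15,30):print(z,onz('wrist',[(285,204),(249,260),(321,260)],z,st).round(1).tolist())
```

```text
[[ 500.2 -366.     4. ]
 [ 504.8 -384.7    4. ]
 [ 503.6 -346.4    4. ]]
6 [[506.4, -365.8, 6.0], [546.7, -389.2, 6.0], [545.2, -340.0, 6.0]]
15 [[504.0, -365.9, 15.0], [542.4, -388.2, 15.0], [541.0, -341.3, 15.0]]
30 [[500.0, -366.1, 30.0], [535.2, -386.5, 30.0], [533.9, -343.5, 30.0]]
```

>>> play_rows --pt "-2.5 0 -1 0 1" --pt "0 0 -1.5 0 1" --pt "0 0 0 0 1" --pt "0 0 0 0 1"

```text
time_s: 43.25
ee_pos: [535.1, -365.7, 35.4]
ee_rot: [180.0, -0.0, -178.2]
force: [-2.2, 1.0, 3.8]
gripper_width: 34.1
```

Contact with the mat. I'll release, rise and back off to view.

>>> play_rows --pt "0 0 0 0 0.3" --pt "0 0 0 0 0" --pt "0 0 0 0 0" --pt "0 0 0 0 0" --pt "0 0 40 0 0" --pt "0 0 50 0 0" --pt "0 0 50 0 0" --pt "-20 0 60 -1.8 0" --pt "-30 20 40 0 0" --pt "-30 30 40 0 0" --pt "0 0 0 0 0" --pt "0 0 0 0 0"

```text
time_s: 44.75
ee_pos: [455.7, -315.7, 313.7]
ee_rot: [180.0, -0.0, 180.0]
force: [0.6, -0.6, -0.8]
gripper_width: 91.3
```

```bash
python3 snap.py w20
```

```text
[ 455.68806485 -315.68899575  313.7133181 ] [ 1.79995628e+02 -3.06307844e-03  1.79968209e+02]
```

View pics/w20.png

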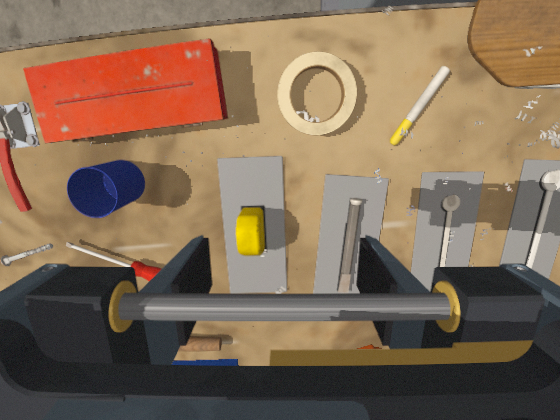

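>>> play_rows --pt "0 50 0 0 0" --pt "0 60 0 0 0" --pt "0 60 0 0 0" --pt "0 60 0 0 0" --pt "0 50 0 0 0" --pt "0 40 0 0 0" --pt "0 0 0 0 0" --pt "0 0 0 0 0"

```text
time_s: 45.8
ee_pos: [455.9, 3.9, 313.0]
ee_rot: [-180.0, -0.1, 180.0]
force: [-1.0, 0.4, -0.8]
gripper_width: 90.9
```

```bash
python3 snap.py w21
python3 - <<'E'
from h import *
for n,(y0,y1,x0,x1) in dict(side=(120,370,190,390),top=(165,270,180,430)).items():
    b=env.grab_frame(n)[:,:,::-1]
    cv2.imwrite(f'pics/{n}21.png',cv2.resize(b[y0:y1,x0:x1],None,fx=2.4,fy=2.4,interpolation=2) if n=='side' else cv2.resize(b[y0:y1,x0:x1],None,fx=3.2,fy=3.2,interpolation=2))
E
```

```text
[455.94939977   3.89360419 313.02755059] [-1.79968506e+02 -1.33995655e-01  1.79973288e+02]
```

View pics/w21.png

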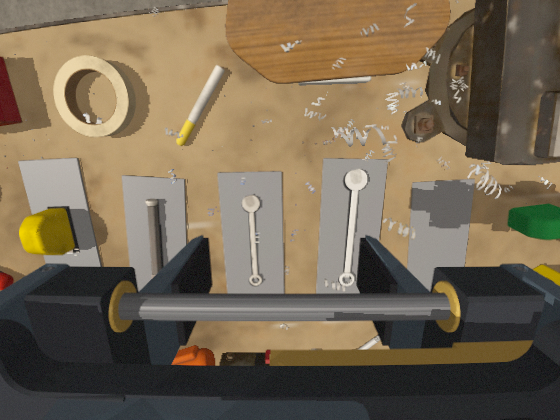

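View pics/side21.png

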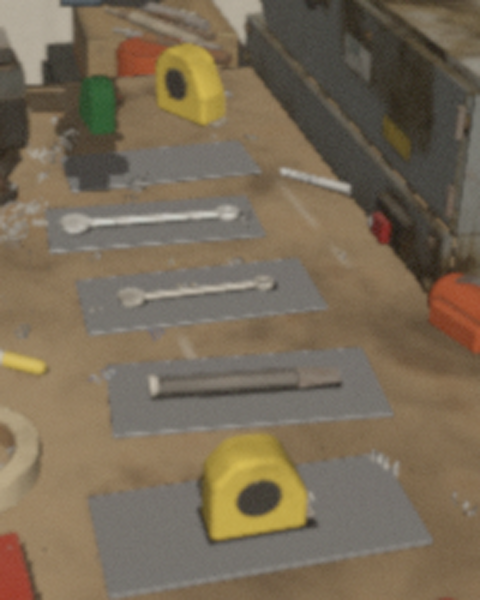

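View pics/top21.png

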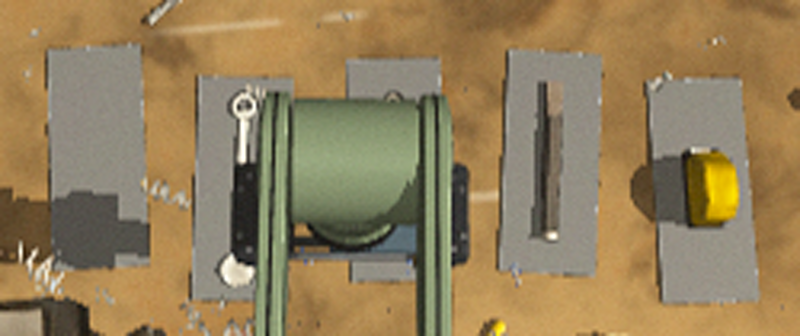

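Run:
```python
from wr import *
wrench('w21',[235,180,275,292],7); wrench('w21',[335,160,380,292],8); mats('w21'); mats('w20')
im,st=load('w20')
cv2.imwrite('pics/w20c.png',cv2.resize(im[145:300,205:395],None,fx=4,fy=3.8,interpolation=2))
im=cv2.imread('pics/side21.png');cv2.imwrite('pics/side21c.png',cv2.resize(im[420:600,80:440],None,fx=2,fy=2))
```

```text
comp [242 196  19  89 375]
w21 ctr [560.8 -47. ] len 155.0 ang 1.7 head widths near/far 25.4 17.4 shaft w 5.4
comp [339 169  28 117 910]
w21 ctr [540.4 112.4] len 199.5 ang -1.5 head widths near/far 33.1 24.5 shaft w 9.0
 mat [ 316  156   79  138 6072] [540.2 114.9 238.3 108.8  -1.7]
 mat [  18  158   83  109 4290] [ 515.8 -364.4  185.7   99.7    1.9]
 mat [ 218  171   66  123 6814] [551.8 -47.4 213.4  99.    1. ]
 mat [ 122  173   64  118 4601] [ 550.3 -207.2  211.    98.9   -3.7]
 mat [ 407  179   68  113 5452] [556.8 261.4 197.   99.8   3.6]
 mat [ 218  156   69  138 6764] [ 541.6 -364.   236.9   99.3    1.9]
 mat [ 499  160   61  119 4472] [529.7 110.9 208.9 100.6  -0.9]
 mat [ 411  172   73  120 5533] [551.  -48.3 211.3 100.1   1. ]
 mat [ 313  174   76  120 5202] [ 556.3 -208.4  212.3   99.4   -3.8]
```

View pics/w20c.png

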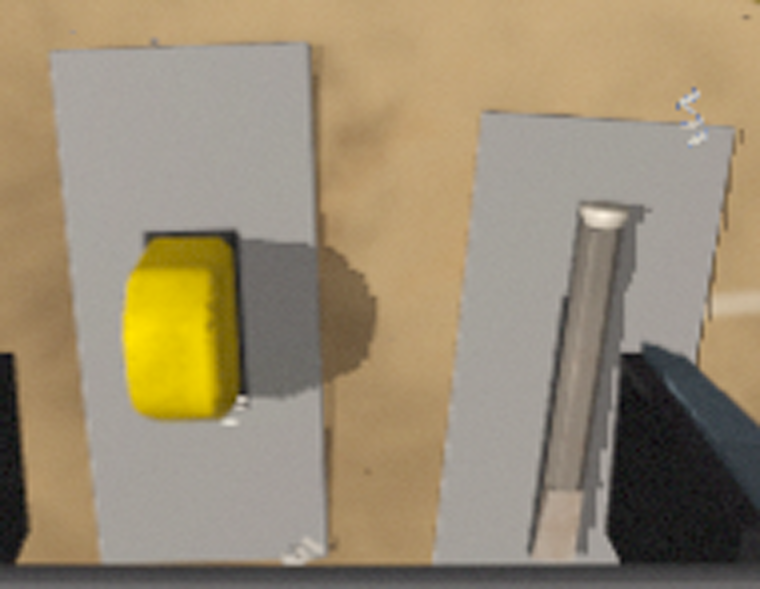

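View pics/side21c.png

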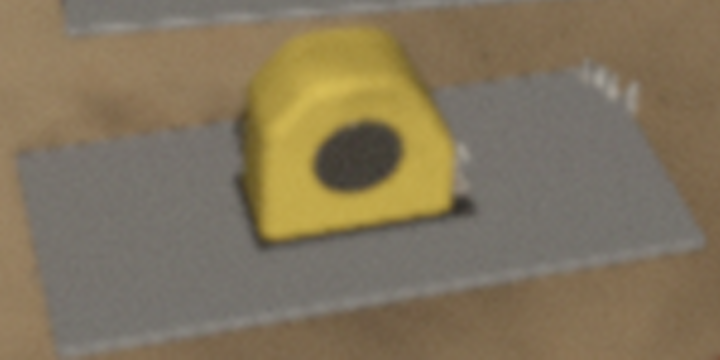

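All four tools cover their own outlines within a few millimetres, the tape is upright, and the arm is clear. I'll hand in.

```bash
python3 -c "
from workcell import env
print(env.job_done(), env.state()['time_s'])"
```

```text
the job is handed in; nothing more can be done
the job is handed in; nothing more can be done
```

All four tools are on their own mats, and I handed the job in at about 46 s. I parked the tape measure on the plain mat, moved the large wrench, small wrench and chisel to their mats, then moved the tape to its own.

My last checks, from the camera images:
- **Large wrench:** about 1 mm off centre, in line within 1°.
- **Small wrench:** about 2 mm off centre, in line within 1°.
- **Chisel:** its outline was fully covered, and I judged this by eye because the gripper hid part of the mat. It was lined up to the mat within about 1° and 3 mm before release.
- **Tape measure:** upright inside its outline, at most about 5 mm off along its length. The side and wrist cameras disagreed by about 5 mm on where it sits lengthwise, so I split the difference.

One thing went wrong on the way: the first grip on the small wrench closed on nothing. It had not moved, so I remeasured it and gripped it lower, which worked.

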